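# Take the hand lamp off its charger and light the padlock in the vise

### The arm

A 6-joint arm with a two-finger parallel gripper is mounted at the origin on the work surface. World frame = base frame: x ahead of the robot, y to its left, z up, the work surface at z = 0. Lengths are in m, angles in rad, forces in N, time in s.
With the tool pointing down it reaches from about 0.225 to 0.875 m from the base axis. Payload 3.4 kg.
Tool frame: the origin (TCP) lies where the fingers leave the gripper's body, on its centre line; the fingertips stand 73 mm ahead of it and the grasp point (between the pads) lies 54 mm ahead of it (manip.pinch_z is the distance from the TCP to the grasp point, in m); z points along the fingers, y is the line along which they close (so a half turn about z gives the same grasp; the last joint's range is limited). The gripper opens to 85 mm and grips with 20 to 120 N. Pads are 22 mm wide; open, the fingers measure 114 mm over their backs; the gripper's body (76 mm by 85 mm) begins 54 mm behind the grasp point. The pads swing forward as they close: fully open they stand 13 mm farther back than shut.
Start: joints at [-1.39, 0.276, 1.505, -0, 1.361, -0.121], TCP at [0.171, -0.549, 0.304] pointing down, gripper open.
Joint ranges: [-2.89, 2.89], [-0.75, 2.08], [0.22, 2.7], [-1.18, 4.32], [0.11, 2.71], [-2.7, 2.7]. Speed limits (rad/s): [2.57, 2.57, 3.14, 3.14, 3.14, 3.14].

### API

Orientations are given as a unit quaternion [w, x, y, z].
In Python, from rig import readout, imaging, manip gives the robot as it stands. The module is installed in compiled form; this text tells all that it offers.
- The arm moves only by the tool servo_tool, never from a script. Its argument "moves" is a list of rows, each an object with "dp": the shift along the tool's x, y, z in units of 0.2 m (1.0 is 0.2 m), a list of three; "delta_rot": the turn, a rotation vector about the tool's x, y, z in units of 0.1 rad (1.0 is 0.1 rad), a list of three; "fingers": the opening, from 0 (shut) to 1 (fully open). In form: [{"dp": [dx, dy, dz], "delta_rot": [wx, wy, wz], "fingers": fingers}, ...]. A call has 1 to 5 rows; each row shifts and turns the commanded pose from where the row before left it, along the tool's axes as they then stand; what a row does not reach is not made up. A row lasts 1/10 s, in which the tool goes at most 50 mm and 8.59 degrees, less where a joint would pass 70% of its speed; a pose out of reach is approached as far as the arm can. A call with a number of a shift or a turn outside -1 to 1 is refused whole. A call with a gripper value outside its range is refused whole. The fingers move at their own pace and stop on an object; "force" is the grip in N (left out, the last holds). Time passes only in rows, so rows that do not move let the fingers close. It gives the time, the measured TCP pose, the force, the opening and the grip force at its end, in the units of the state.
- readout.get_state(): the state, without advancing time (a new reading comes with each control period).
- imaging.get_image(name): name is "scene" or "top" or "wrist"; returns (picture, depth): 480x640x3 uint8, red, green, blue; 480x640 float32, m along the optical axis (not along the pixel's ray), 0 where there is no reading.
- imaging.calibration(name): a dict with "intrinsics" (3x3 intrinsics, pixels), "R" (3x3) and "t" (3): a world point X has camera coordinates R X + t; the wrist camera has in their place "hand_eye" (4x4, takes a point from camera to tool coordinates, whose origin is the TCP and whose axes are the flange's). Camera axes: x right, y down, z forward; pixel columns grow to the right and rows downward; lengths in m; the calibration is good to about 2 mm. A picture is of the moment at which its call begins: read the wrist's pose just before it. calibration takes no time and is no camera call.
- manip.sign_off(): hands the job in; it is judged then, once.
The state is a dict: "clock": time; "qpos": joint angles; "qd": joint speeds; "effort": joint torques, N m; "position": TCP position; "ee_rot": TCP orientation; "contact_force": force on the tool from outside, world axes, zero at the start; "moment": the same for the moment, N m; "width": finger opening in m; "gripper_force": force on a finger pad.
Only numpy, scipy, OpenCV 4.12 (cv2) and the standard library are available. Lean on these libraries where they do the work, as an engineer would, in place of code of your own. Each camera call takes 0.05 s, during which the arm holds its last target. There are 200 camera calls.

### The job

Lift the rechargeable hand lamp by its handle out of its leaning charging stand and set it down gently, upright, on the middle of the rubber mat beside the bench vise, with its lens turned to face the padlock clamped in the vise. Let go of it, then press the push switch on top of the lamp gently all the way in to switch it on, leaving the lamp standing where it is and the other things on the bench undisturbed.

Things in the scene. Friction and masses are not known exactly. Their poses are not given: they have to be found in the camera images.
- lamp: Loose hand lamp, black and grey plastic, 0.5 to 0.9 kg. Origin: centre of its flat foot's underside; z up, x out of the lens. Body 120 (x) by 90 by 80 high; head 81 diameter, x = 60 to 96, axis at z = 72; bridge handle on top along x; 161 high. Starts in the charging stand leaning back 30 deg (0.52 rad): lens up and forward, handle leaning to the other side. No pose while the fingers hold it.
- lamp_grip (a point): Grip point of the handle, at (-8, 0, 130) mm in the lamp's frame, same axes. The grip is a bar along x, 26 wide (y), 20 high (z = 120 to 140), free from x = -40 to 38 where a shoulder 42 wide begins; 40 mm clear under it. Pinch it across y with the tool along the lamp's -z.
- lamp_lens (a point): Centre of the lens, at (96, 0, 72) mm in the lamp's frame; x is the way the light goes.
- lamp_switch_top (a point): Top of the round push switch, 24 diameter, on the handle's front shoulder, at (59, 0, 161) mm in the lamp's frame when not pressed (9 mm proud of its rubber collar, 40 diameter); it is pressed along the lamp's -z.
- lamp_switch (a joint): Travel of the push switch in m: 0 out, 0.005 fully in. Sprung, along the lamp's z: it starts to move at about 2 N, is fully in at 6 N and springs back when let go.
- dock: Grey charging stand, fixed, 190 by 130 mm, left or right of the mat. Origin: on the bench under its pocket floor's centre (50 up); x the way the lens points, z up. The pocket leans 30 deg and opens along (-0.5, 0, 0.866): front lip 26 high, side walls 40, backrest 60 round the foot, 0.5 to 2.5 mm play. The lamp slides out freely along that direction; pulled otherwise it catches.
- mat: Black rubber bench mat 180 by 180 by 4 mm, fixed. Origin: centre of its underside, on the bench; z up. A lamp standing on it has its origin 4 mm above this.
- vise: Grey bench vise, fixed, on the other side of the mat from the charging stand, about 270 mm long and 165 wide, 110 high at the jaws; the clamped padlock's shackle reaches 168. Origin: on the bench under the padlock; x runs along the vise away from its handle, the handle bar is at x = -132; the tail ends at x = 107.
- padlock (a point): Middle of the brass padlock clamped in the vise's jaws, 115 above the bench.
- screwdriver: Bystander: screwdriver, 200 long, lying. Origin: underside, near its middle; x along it.
- file: Bystander: file with a wooden handle, 245 long, lying, 24 high. Origin: underside, near its middle; x along it.
- pliers: Bystander: pliers, 195 long, 70 wide, 16 high, lying. Origin: underside, near the middle; x towards the jaws.
- padlock_loose: Bystander: a second brass padlock lying flat, 46 by 75 mm, 19 high. Origin: underside of its body, at the end away from the shackle.
- oil_bottle: Bystander: grey oil bottle, 52 diameter, 130 high, standing. Origin: centre of its underside.
- screw_jar: Bystander: glass jar with a metal lid, 64 diameter, 75 high, standing. Origin: centre of its underside.
Not all that is in view belongs to the job. What is shaped like the lamp but pink is not meant.

How it is judged:
On the way, in this order (a step that is already met when the one before it is completed fails the run):
1. the lamp is out of the charging stand (distance between lamp and dock above 0.16 m and contact force between lamp and dock below 0.5 N), for 0.1 s.
2. the lamp stands upright and still on the middle of the mat, lens facing the padlock, and the gripper has let go of it (horizontal distance between lamp and mat below 0.04 m and angle between lamp's own z axis and vertical below 0.07 rad and y of padlock in the frame of lamp_lens between -0.045 and 0.045 m and x of padlock in the frame of lamp_lens above 0.02 m and z of lamp in the frame of mat between -0.002 and 0.01 m and linear speed of lamp below 0.02 m/s and angular speed of lamp below 0.1 rad/s and contact force between the fingers and lamp below 0.3 N), for 0.3 s.
3. the switch is pressed fully in while the lamp stands there (value of joint lamp_switch above 0.0042 m and horizontal distance between lamp and mat below 0.04 m), for 0.05 s.
At the end, for the whole second after the job is handed in: The lamp stands upright (within 4 deg) and still on the mat, its origin within 40 mm of the mat's middle, the padlock in front of the lens and within 45 mm sideways of the lens axis; the switch was pressed in (over 4.2 mm) after the lamp was let go, and is out again (horizontal distance between lamp and mat below 0.04 m and angle between lamp's own z axis and vertical below 0.07 rad and y of padlock in the frame of lamp_lens between -0.045 and 0.045 m and x of padlock in the frame of lamp_lens above 0.02 m and z of lamp in the frame of mat between -0.002 and 0.01 m and linear speed of lamp below 0.02 m/s and angular speed of lamp below 0.1 rad/s and value of joint lamp_switch below 0.001 m); the robot touches nothing.
It fails at once if the lamp is banged down or pressed hard on the mat, or knocked against the vise (over 55 N) (contact force between lamp and mat above 55 N or contact force between lamp and vise above 55 N).
It fails at once if the lamp is dropped: let go more than 10 mm above the mat (contact force between the fingers and lamp below 0.3 N and distance between lamp and dock above 0.16 m and z of lamp in the frame of mat above 0.015 m).
It fails at once if a bystander on the bench is shifted by more than 30 mm (distance of any of screwdriver, file, pliers, padlock_loose, oil_bottle, screw_jar from where it was at the start of the episode above 0.03 m).
It also fails if it takes over 45 s, if anything falls off the work surface, if the arm or the gripper's body presses on something with over 40 N, if the wrist force passes 120 N, or if a joint passes its speed limit or range.

## Working session

There is one attempt and no reset: what is moved stays moved. The work goes in short steps, Python scripts to look and compute and a tool call to move; the robot and the scene stay as the last step left them, time stands still between calls to the robot, and variables do not carry over. Pictures are saved under pics/ and viewed, at most 10 in all, crops included, and the job is handed in when it is done.

Besides the shell and the picture viewer there is one more tool, called after "Request:" by a JSON object that holds its "api" and its "payload". servo_tool: Moves the arm, as the interface text tells. Its arguments: {"type":"object","properties":{"moves":{"type":"array"},"force":{"type":"number"}},"required":["moves"]}

```bash
mkdir -p pics; python3 - <<'E'
from rig import readout, imaging, manip
import cv2,numpy as np
s=readout.get_state();print(s)
for n in ["scene","top"]:
    p,d=imaging.get_image(n);cv2.imwrite(f"pics/{n}0.png",p[:,:,::-1]);np.save(f"{n}0.npy",d)
    print(n,imaging.calibration(n))
print(imaging.calibration("wrist"),manip.pinch_z)
E
```

```text
{'clock': 0.0, 'qpos': array([-1.39000670e+00,  2.76612193e-01,  1.50620015e+00, -1.43365583e-05,
        1.36069626e+00, -1.21001183e-01]), 'qd': array([-0.00096936, -0.00070093, -0.00032086, -0.00216371, -0.0001905 ,
       -0.00121848]), 'effort': array([ 2.14428687e-04, -4.16784239e+01, -2.45808238e+01,  2.04763496e-04,
        1.13024900e-02,  9.69722436e-06]), 'position': array([ 0.17082136, -0.5485979 ,  0.30300308]), 'ee_rot': array([-9.57334780e-04,  9.88636194e-01,  1.50324839e-01, -3.56396540e-05]), 'contact_force': array([ 0.44130535, -0.57132242, -0.40256704]), 'moment': array([-0.06112071,  0.01332398, -0.01181153]), 'gripper_force': 0.0, 'width': 0.0855652800295521}
scene {'intrinsics': array([[605.43591066,   0.        , 317.51124222],
       [  0.        , 605.43591066, 241.05341791],
       [  0.        ,   0.        ,   1.        ]]), 'R': array([[ 0.83404818,  0.55154488, -0.01272303],
       [ 0.41601058, -0.64390519, -0.6421225 ],
       [-0.36235181,  0.53026819, -0.76649646]]), 't': array([-0.43043172, -0.12617884,  1.38265234])}
top {'intrinsics': array([[494
[... 223 characters left out ...]
77310e-01,  1.98837682e-02, -1.32546622e-01],
       [ 1.32532031e-01, -2.05564836e-03, -9.91176591e-01]]), 't': array([1.00146524e-03, 5.48871477e-01, 1.22206136e+00])}
{'intrinsics': array([[365.99167165,   0.        , 319.25875249],
       [  0.        , 365.99167165, 241.94934476],
       [  0.        ,   0.        ,   1.        ]]), 'hand_eye': array([[ 4.26777039e-04, -9.65528923e-01, -2.60295441e-01,
         6.54591781e-02],
       [ 9.99999886e-01,  4.67278613e-04, -9.37166810e-05,
         3.12961909e-05],
       [ 2.12116659e-04, -2.60295372e-01,  9.65529013e-01,
        -6.90236568e-02],
       [ 0.00000000e+00,  0.00000000e+00,  0.00000000e+00,
         1.00000000e+00]])} 0.0539
```

View pics/scene0.png

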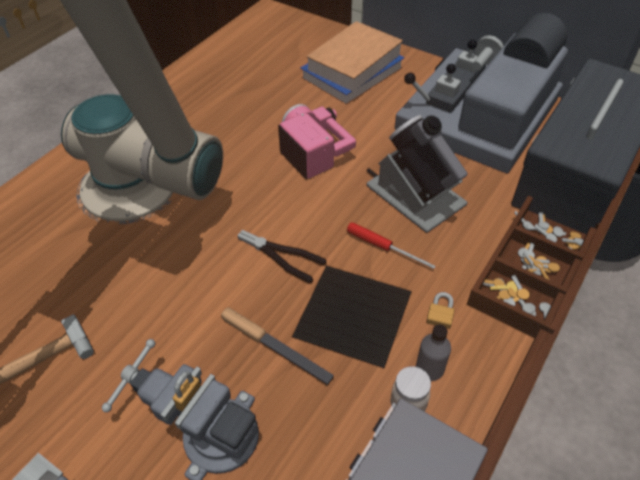

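View pics/top0.png

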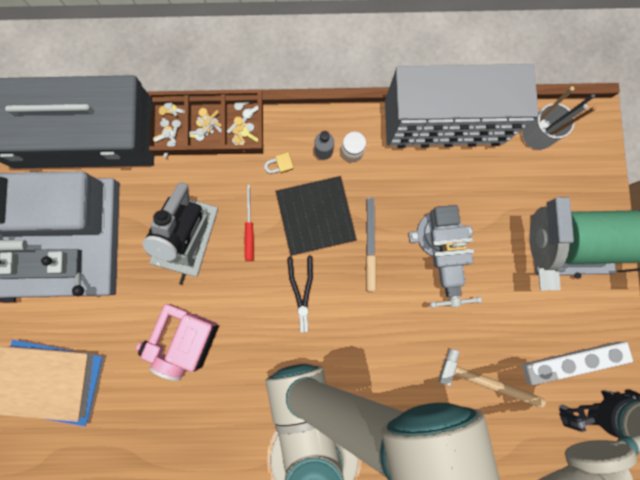

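Scene: the black and grey lamp in its grey stand is at scene (425,160), top (178,230). The pink look-alike is at scene (312,138), top (183,342), and is not the one meant. The mat is at top (316,215), the vise with its padlock at top (455,245).

```bash
python3 - <<'E'
import cv2,numpy as np
a=cv2.imread("pics/scene0.png")[95:235,355:485];b=cv2.imread("pics/top0.png")[170:300,115:245]
a=cv2.resize(a,(400,430),interpolation=cv2.INTER_CUBIC);b=cv2.resize(b,(400,400),interpolation=cv2.INTER_CUBIC)
b=cv2.copyMakeBorder(b,0,30,0,0,cv2.BORDER_CONSTANT)
cv2.imwrite("pics/crop1.png",np.hstack([a,b]))
E
cat > h.py <<'E'
import numpy as np,cv2
from rig import imaging,readout
from scipy.spatial.transform import Rotation as Ro
def Rq(q): return Ro.from_quat([q[1],q[2],q[3],q[0]]).as_matrix()
def cloud(n,d,st=None):
    c=imaging.calibration(n);K=c["intrinsics"]
    v,u=np.mgrid[:480,:640];X=np.stack([(u-K[0,2])/K[0,0]*d,(v-K[1,2])/K[1,1]*d,d],-1)
    if n=="wrist":
        H=c["hand_eye"];X=X@H[:3,:3].T+H[:3,3];return X@Rq(st["ee_rot"]).T+st["position"]
    return (X-c["t"])@c["R"]
E
python3 - <<'E'
from h import *
for n,pts in [("top",[(278,191),(342,178),(355,240),(294,253),(316,215),(216,207),(190,275),(152,262),(158,250),(172,228),(183,190),(163,215),(457,246),(461,252)]),("scene",[(332,268),(411,294),(385,362),(295,334),(431,124),(185,388),(430,225),(465,200),(412,105)])]:
    P=cloud(n,np.load(n+"0.npy"))
    for u,v in pts: print(n,u,v,P[v,u].round(3))
E
```

```text
top 278 191 [0.675 0.08  0.004]
top 342 178 [ 0.709 -0.09  -0.002]
top 355 240 [ 0.54  -0.119  0.005]
top 294 253 [0.51  0.04  0.003]
top 316 215 [ 0.609 -0.019  0.005]
top 216 207 [0.635 0.243 0.008]
top 190 275 [0.458 0.31  0.003]
top 152 262 [0.493 0.407 0.01 ]
top 158 250 [0.507 0.345 0.16 ]
top 172 228 [0.554 0.307 0.185]
top 183 190 [0.648 0.292 0.153]
top 163 215 [0.577 0.316 0.222]
top 457 246 [ 0.502 -0.338  0.163]
top 461 252 [ 0.494 -0.362  0.11 ]
scene 332 268 [0.517 0.051 0.003]
scene 411 294 [ 0.679  0.084 -0.002]
scene 385 362 [ 0.711 -0.077  0.006]
scene 295 334 [ 0.543 -0.116  0.004]
scene 431 124 [0.577 0.311 0.218]
scene 185 388 [ 0.506 -0.345  0.131]
scene 430 225 [0.633 0.254 0.012]
scene 465 200 [ 0.661  0.375 -0.002]
scene 412 105 [0.433 0.544 0.054]
```

View pics/crop1.png

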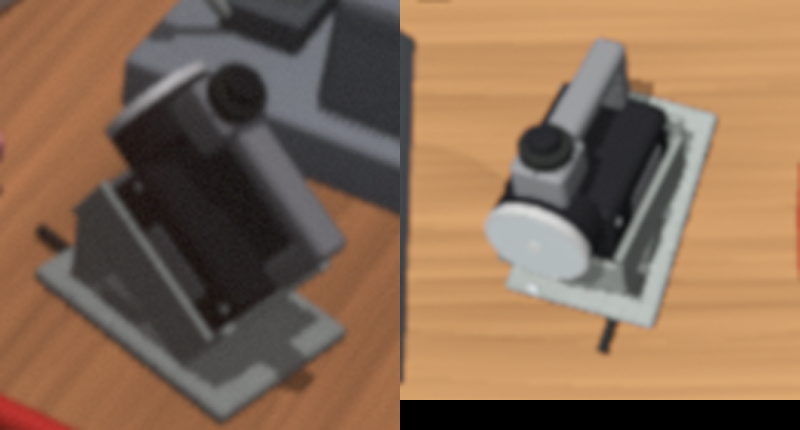

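Confirmed: the upright lamp in the stand is black and grey, with its lens (crop 538,242) pointing to −x,+y, the switch at crop (545,147), and the handle bar running up to (607,50). Now I fit its pose.

```bash
cat >> h.py <<'E'
def fit(P,g,verbose=True):
    """P Nx3; g=(x,y,yaw) dock; refine from lamp symmetric bar + lens plane"""
    x,y,w=g
    for i in range(15):
        Rz=Ro.from_euler('z',w).as_matrix();Rl=Rz@Ro.from_euler('y',-np.pi/6).as_matrix()
        L=(P-[x,y,.05])@Rl
        b=L[(abs(L[:,1])<.022)&(L[:,2]>.130)&(L[:,2]<.150)&(L[:,0]>-.036)&(L[:,0]<.034)]
        l=L[(np.hypot(L[:,1],L[:,2]-.072)<.034)&(abs(L[:,0]-.096)<.02)]
        s=L[(np.hypot(L[:,1],L[:,0]-.059)<.014)&(L[:,2]>.15)&(L[:,2]<.175)]
        k=np.polyfit(b[:,0],b[:,1],1)
        dx=np.median(l[:,0])-.096
        # correct
        w+=k[0]*.5/.866; d=Rz@np.array([dx/.866,k[1],0])*.5; x+=d[0];y+=d[1]
    if verbose: print(len(b),len(l),len(s),"xyw",x,y,w,np.degrees(w),"bar top z",np.median(b[:,2]),"lens x",np.median(l[:,0]),"switch",s[:,:].mean(0) if len(s) else 0,np.median(s[:,2]) if len(s) else 0,"bar y range",np.percentile(b[:,1],[2,98]))
    return x,y,w
E
python3 - <<'E'
from h import *
A=[]
for n in ["top","scene"]:
    P=cloud(n,np.load(n+"0.npy")).reshape(-1,3);P=P[(P[:,2]>.07)&(np.hypot(P[:,0]-.57,P[:,1]-.31)<.2)]
    A.append(P);fit(P,(.549,.330,2.79))
fit(np.vstack(A),(.549,.330,2.79))
E
```

```text
288 365 121 xyw 0.5498938370498866 0.32536649939551393 2.86720354161783 164.27866193966395 bar top z 0.13983686590387545 lens x 0.09600247971890151 switch [0.06089837 0.0008697  0.15817896] 0.15925801725069194 bar y range [-0.01308459  0.01061724]
  return _methods._mean(a, axis=axis, dtype=dtype,
  ret = ret.dtype.type(ret / rcount)
Traceback (most recent call last):
  File "h.py", line 20, in fit
    k=np.polyfit(b[:,0],b[:,1],1)
TypeError: expected non-empty vector for x
```

```bash
cat >> h.py <<'E'
def lampR(w,tilt=0): return Ro.from_euler('z',w).as_matrix()@Ro.from_euler('y',-tilt).as_matrix()
FL=np.diag([-1.,1,-1])  # tool axes in lamp: x=-x, y=y, z=-z
def plan(p1,R1,fing,step=.049,ang=.14,p0=None,R0=None,nmin=1):
    s=readout.get_state()
    p=s["position"] if p0 is None else p0; R=Rq(s["ee_rot"]) if R0 is None else R0
    rv=Ro.from_matrix(R.T@R1).as_rotvec()
    n=max(nmin,int(np.ceil(max(np.linalg.norm(p1-p)/step,np.linalg.norm(rv)/ang))))
    ps=p;Rs=R;rows=[]
    for i in range(1,n+1):
        pt=ps+(p1-ps)*i/n; Rt=Rs@Ro.from_rotvec(rv*i/n).as_matrix()
        d=np.round(R.T@(pt-p)/.2,3); r=np.round(Ro.from_matrix(R.T@Rt).as_rotvec()/.1,2)
        rows.append((d.tolist(),r.tolist())); p=p+R@d*.2; R=R@Ro.from_rotvec(r*.1).as_matrix()
    for i in range(0,n,5): print('['+','.join('{"dp":%s,"delta_rot":%s,"fingers":%s}'%(d,r,fing) for d,r in rows[i:i+5]).replace(' ','')+']')
    return p,R
def wristq(R,q1,beta):
    M=Ro.from_euler('y',-beta).as_matrix()@Ro.from_euler('z',-q1).as_matrix()@R
    a=Ro.from_matrix(M).as_euler('ZYZ');return a-[0,0,np.pi/2]
E
python3 - <<'E'
from h import *
g=(.5499,.3254,2.867)
Rl=lampR(g[2],np.pi/6);RG=Rl@FL
o=np.array([g[0],g[1],.05])
G=o+Rl@[-.008,0,.184];print("grasp TCP",G)
for b in (1.4,1.6,1.8): print(wristq(RG,.45,b))
s=readout.get_state();print("check start",wristq(Rq(s["ee_rot"]),s["qpos"][0],s["qpos"][1]+s["qpos"][2]))
W=G+Rl@[0,0,.12];print("pre",W)
mid=np.array([.42,-.15,.42])
p,R=plan(mid,Rq(s["ee_rot"]),1)
plan(W,RG,1,p0=p,R0=R)
E
```

```text
grasp TCP [0.64512193 0.29857514 0.20534867]
[ 0.39730814  2.1131265  -3.84504274]
[ 0.36146307  1.92723351 -3.92716345]
[ 0.34286185  1.73942528 -3.99849286]
check start [-1.59848622e-05  1.36069516e+00 -1.20989859e-01]
pre [0.70287407 0.28230584 0.30927172]
[{"dp":[0.178,-0.153,-0.058],"delta_rot":[0.0,0.0,0.0],"fingers":1},{"dp":[0.178,-0.154,-0.058],"delta_rot":[0.0,0.0,0.0],"fingers":1},{"dp":[0.179,-0.153,-0.058],"delta_rot":[0.0,0.0,0.0],"fingers":1},{"dp":[0.178,-0.154,-0.059],"delta_rot":[0.0,0.0,0.0],"fingers":1},{"dp":[0.178,-0.153,-0.058],"delta_rot":[0.0,0.0,0.0],"fingers":1}]
[{"dp":[0.178,-0.153,-0.058],"delta_rot":[0.0,0.0,0.0],"fingers":1},{"dp":[0.178,-0.154,-0.058],"delta_rot":[0.0,0.0,0.0],"fingers":1},{"dp":[0.179,-0.153,-0.058],"delta_rot":[0.0,0.0,0.0],"fingers":1},{"dp":[0.178,-0.154,-0.058],"delta_rot":[0.0,0.0,0.0],"fingers":1},{"dp":[0.178,-0.153,-0.059],"delta_rot":[0.0,0.0,0.0],"fingers":1}]
[{"dp":[0.181,-0.149,0.051],"delta_rot":[0.14,-0.46,0.51],"fingers":1},{"dp":[0.176,-0.158,0.044],"delta_rot":[0.13,-0.46,0.51],"fingers":1},{"dp":[0.169,-0.166,0.039],"delta_rot":[0.14,-0.47,0.52],"fingers":1},{"dp":[0.162,-0.174,0.033],"delta_rot":[0.13,-0.46,0.51],"fingers":1},{"dp":[0.154,-0.182,0.029],"delta_rot":[0.14,-0.46,0.51],"fingers":1}]
[{"dp":[0.146,-0.189,0.024],"delta_rot":[0.13,-0.46,0.51],"fingers":1},{"dp":[0.138,-0.196,0.02],"delta_rot":[0.14,-0.47,0.52],"fingers":1},{"dp":[0.128,-0.203,0.016],"delta_rot":[0.14,-0.46,0.51],"fingers":1},{"dp":[0.118,-0.208,0.014],"delta_rot":[0.13,-0.46,0.51],"fingers":1},{"dp":[0.107,-0.215,0.012],"delta_rot":[0.14,-0.46,0.51],"fingers":1}]
[{"dp":[0.098,-0.219,0.009],"delta_rot":[0.13,-0.47,0.51],"fingers":1}]
```

Request:
{"api": "servo_tool", "payload": {"moves": [{"dp": [0.178, -0.153, -0.058], "delta_rot": [0, 0, 0], "fingers": 1}, {"dp": [0.178, -0.154, -0.058], "delta_rot": [0, 0, 0], "fingers": 1}, {"dp": [0.179, -0.153, -0.058], "delta_rot": [0, 0, 0], "fingers": 1}, {"dp": [0.178, -0.154, -0.059], "delta_rot": [0, 0, 0], "fingers": 1}, {"dp": [0.178, -0.153, -0.058], "delta_rot": [0, 0, 0], "fingers": 1}]}}

```text
clock: 0.6
position: [0.296, -0.3478, 0.3622]
ee_rot: [-0.0, 0.989, 0.15, 0.0]
contact_force: [0.8, -0.4, 0.1]
width: 0.0851
gripper_force: 0.0
```

Request:
{"api": "servo_tool", "payload": {"moves": [{"dp": [0.178, -0.153, -0.058], "delta_rot": [0, 0, 0], "fingers": 1}, {"dp": [0.178, -0.154, -0.058], "delta_rot": [0, 0, 0], "fingers": 1}, {"dp": [0.179, -0.153, -0.058], "delta_rot": [0, 0, 0], "fingers": 1}, {"dp": [0.178, -0.154, -0.058], "delta_rot": [0, 0, 0], "fingers": 1}, {"dp": [0.178, -0.153, -0.059], "delta_rot": [0, 0, 0], "fingers": 1}]}}

```text
clock: 1.1
position: [0.4204, -0.1482, 0.4206]
ee_rot: [0.0, 0.989, 0.15, -0.0]
contact_force: [0.9, -0.8, 0.1]
width: 0.0855
gripper_force: 0.0
```

Request:
{"api": "servo_tool", "payload": {"moves": [{"dp": [0.181, -0.149, 0.051], "delta_rot": [0.14, -0.46, 0.51], "fingers": 1}, {"dp": [0.176, -0.158, 0.044], "delta_rot": [0.13, -0.46, 0.51], "fingers": 1}, {"dp": [0.169, -0.166, 0.039], "delta_rot": [0.14, -0.47, 0.52], "fingers": 1}, {"dp": [0.162, -0.174, 0.033], "delta_rot": [0.13, -0.46, 0.51], "fingers": 1}, {"dp": [0.154, -0.182, 0.029], "delta_rot": [0.14, -0.46, 0.51], "fingers": 1}]}}

```text
clock: 1.6
position: [0.5492, 0.0483, 0.3689]
ee_rot: [-0.016, 0.992, 0.021, -0.12]
contact_force: [0.3, -0.1, 0.7]
width: 0.0853
gripper_force: 0.0
```

Request:
{"api": "servo_tool", "payload": {"moves": [{"dp": [0.146, -0.189, 0.024], "delta_rot": [0.13, -0.46, 0.51], "fingers": 1}, {"dp": [0.138, -0.196, 0.02], "delta_rot": [0.14, -0.47, 0.52], "fingers": 1}, {"dp": [0.128, -0.203, 0.016], "delta_rot": [0.14, -0.46, 0.51], "fingers": 1}, {"dp": [0.118, -0.208, 0.014], "delta_rot": [0.13, -0.46, 0.51], "fingers": 1}, {"dp": [0.107, -0.215, 0.012], "delta_rot": [0.14, -0.46, 0.51], "fingers": 1}]}}

```text
clock: 2.1
position: [0.6779, 0.2445, 0.3178]
ee_rot: [-0.032, 0.966, -0.108, -0.235]
contact_force: [1.0, -0.6, 0.2]
width: 0.0857
gripper_force: 0.0
```

Request:
{"api": "servo_tool", "payload": {"moves": [{"dp": [0.098, -0.219, 0.009], "delta_rot": [0.13, -0.47, 0.51], "fingers": 1}, {"dp": [0, 0, 0], "delta_rot": [0, 0, 0], "fingers": 1}]}}

```text
clock: 2.3
position: [0.706, 0.2866, 0.2979]
ee_rot: [-0.034, 0.956, -0.131, -0.261]
contact_force: [-0.8, 0.1, -1.2]
width: 0.0856
gripper_force: 0.0
```

```bash
python3 - <<'E'
from h import *
s=readout.get_state();p,d=imaging.get_image("wrist");cv2.imwrite("pics/w1.png",p[:,:,::-1])
print(s["position"],s["ee_rot"],s["qpos"])
P=cloud("wrist",d,s)
g=(.5499,.3254,2.867);Rl=lampR(g[2],np.pi/6);o=np.array([g[0],g[1],.05])
L=(P.reshape(-1,3)-o)@Rl
b=L[(abs(L[:,1])<.03)&(L[:,2]>.130)&(L[:,2]<.150)&(L[:,0]>-.036)&(L[:,0]<.034)]
print(len(b),np.polyfit(b[:,0],b[:,1],1),np.median(b[:,2]),np.percentile(b[:,1],[1,99]))
b=L[(abs(L[:,1])<.03)&(L[:,2]>.155)&(L[:,2]<.17)&(L[:,0]>.035)&(L[:,0]<.085)]
print(len(b),b.mean(0),b.min(0),b.max(0))
p0,d0=imaging.get_image("top");np.save("top1.npy",d0);cv2.imwrite("pics/top1.png",p0[:,:,::-1])
E
```

```text
[0.70601935 0.28658407 0.29788228] [-0.03353573  0.95578161 -0.13122709 -0.26102935] [0.2054931  0.81190938 0.665239   0.2747618  2.13101728 2.14038537]
3919 [-0.01225115 -0.00486141] 0.1393236815145186 [-0.01737243  0.0077728 ]
1018 [ 0.05511463 -0.0055244   0.16004998] [ 0.04489919 -0.01709902  0.15505706] [0.0690686  0.00621785 0.16242587]
```

View pics/w1.png

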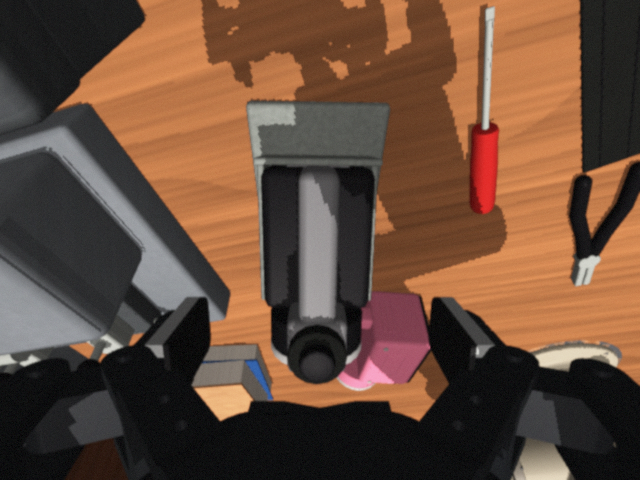

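The wrist view shows the handle bar running vertically at columns 300–338 (rows 165–320), and the switch at (317,352). I'm correcting the lamp pose with this view, then closing in.

```bash
cat >> h.py <<'E'
g0=(.5499,.3254,2.867)
def lamp1():
    o=np.array([g0[0],g0[1],.05])+lampR(g0[2],np.pi/6)@[-.003,-.0049,0]
    return o,lampR(g0[2]-.013,np.pi/6)
E
python3 - <<'E'
from h import *
s=readout.get_state();R=Rq(s["ee_rot"])
o,Rl=lamp1();RG=Rl@FL
print("rot err now vs g0",Ro.from_matrix(R.T@lampR(g0[2],np.pi/6)@FL).as_rotvec())
print("tcp in lamp",Rl.T@(s["position"]-o),s["qd"])
plan(o+Rl@[-.008,0,.184+.07],RG,1,step=.03)
E
```

```text
rot err now vs g0 [ 0.00502115  0.00459442 -0.00051804]
tcp in lamp [-0.00790898  0.0021766   0.30022556] [-0.02385449 -0.08934919  0.0124121  -0.00533583  0.01749756 -0.00261509]
[{"dp":[0.001,-0.007,0.115],"delta_rot":[0.06,0.02,0.05],"fingers":1},{"dp":[0.0,-0.006,0.116],"delta_rot":[0.06,0.03,0.06],"fingers":1}]
```

Request:
{"api": "servo_tool", "payload": {"moves": [{"dp": [0.001, -0.007, 0.115], "delta_rot": [0.06, 0.02, 0.05], "fingers": 1}, {"dp": [0, -0.006, 0.116], "delta_rot": [0.06, 0.03, 0.06], "fingers": 1}, {"dp": [0, 0, 0], "delta_rot": [0, 0, 0], "fingers": 1}, {"dp": [0, 0, 0], "delta_rot": [0, 0, 0], "fingers": 1}]}}

```text
clock: 2.8
position: [0.6813, 0.2897, 0.2712]
ee_rot: [-0.039, 0.957, -0.139, -0.252]
contact_force: [1.2, -0.1, 0.6]
width: 0.0854
gripper_force: 0.0
```

```bash
cat > m.py <<'E'
from h import *
s=readout.get_state();R=Rq(s["ee_rot"]);p,d=imaging.get_image("wrist");cv2.imwrite("pics/w2.png",p[:,:,::-1])
o,Rl=lamp1()
print("tcp in lamp",Rl.T@(s["position"]-o),s["qd"].round(3), "roterr",Ro.from_matrix(R.T@Rl@FL).as_rotvec())
P=cloud("wrist",d,s).reshape(-1,3);L=(P-o)@Rl;T=(P-s["position"])@R
m=(abs(L[:,1])<.03)&(L[:,2]>.130)&(L[:,2]<.150)&(L[:,0]>-.036)&(L[:,0]<.034)
b=L[m];print(len(b),np.polyfit(b[:,0],b[:,1],1),np.polyfit(b[:,0],b[:,2],1),np.percentile(b[:,1],[1,99]),"tool y",np.percentile(T[m][:,1],[1,50,99]))
m=(abs(L[:,1])<.03)&(L[:,2]>.155)&(L[:,2]<.17)&(L[:,0]>.035)&(L[:,0]<.085)
b=L[m];print(len(b),b.mean(0),b.min(0),b.max(0))
E
python3 m.py
```

```text
tcp in lamp [-0.00434859  0.00184935  0.25966896] [-0.003  0.003 -0.047  0.002  0.001 -0.002] roterr [-4.71983613e-03 -7.13388639e-03 -4.34398081e-05]
5526 [-0.00055349 -0.00084782] [-0.00043041  0.13900142] [-0.01361518  0.01175195] tool y [-0.01487433 -0.00211913  0.01049604]
1220 [ 0.05615006 -0.00078033  0.1599554 ] [ 0.04751906 -0.01276655  0.15501793] [0.06621796 0.01069429 0.16303638]
```

View pics/w2.png

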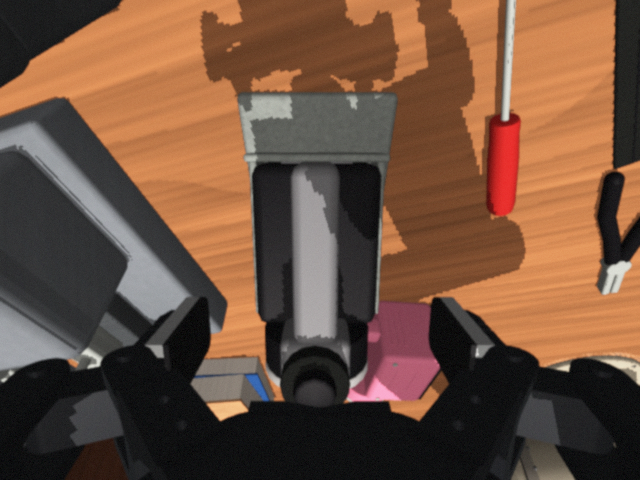

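Close view: bar centred at column 315 (rows 165–335), switch at (314,375), clear of both pads. Descending along the lamp's −z.

```bash
sed -i 's/\[-.003,-.0049,0\]/[-.004,-.0058,-.001]/' h.py; python3 - <<'E'
from h import *
o,Rl=lamp1();plan(o+Rl@[-.008,0,.184],Rl@FL,1,step=.03)
E
```

```text
[{"dp":[0.006,-0.003,0.129],"delta_rot":[-0.02,-0.03,0.0],"fingers":1},{"dp":[0.006,-0.004,0.128],"delta_rot":[-0.02,-0.03,0.0],"fingers":1},{"dp":[0.007,-0.004,0.129],"delta_rot":[-0.02,-0.02,0.0],"fingers":1}]
```

Request:
{"api": "servo_tool", "payload": {"moves": [{"dp": [0.006, -0.003, 0.129], "delta_rot": [-0.02, -0.03, 0], "fingers": 1}, {"dp": [0.006, -0.004, 0.128], "delta_rot": [-0.02, -0.03, 0], "fingers": 1}, {"dp": [0.007, -0.004, 0.129], "delta_rot": [-0.02, -0.02, 0], "fingers": 1}, {"dp": [0, 0, 0], "delta_rot": [0, 0, 0], "fingers": 1}, {"dp": [0, 0, 0], "delta_rot": [0, 0, 0], "fingers": 1}]}}

```text
clock: 3.35
position: [0.6497, 0.3027, 0.2015]
ee_rot: [-0.037, 0.956, -0.138, -0.257]
contact_force: [0.4, -0.2, 0.5]
width: 0.0858
gripper_force: 0.0
```

```bash
python3 - <<'E'
from h import *
s=readout.get_state();o,Rl=lamp1()
print("tcp in lamp",Rl.T@(s["position"]-o),"roterr",Ro.from_matrix(Rq(s["ee_rot"]).T@Rl@FL).as_rotvec(),s["contact_force"],s["qd"].round(3))
plan(o+Rl@[-.008,0,.184],Rl@FL,1)
E
```

```text
tcp in lamp [-0.00876262 -0.00065224  0.18328371] roterr [0.00101932 0.00075025 0.00030261] [ 0.3928224  -0.17503324  0.45072331] [-0.003 -0.011 -0.034 -0.001 -0.    -0.   ]
[{"dp":[-0.004,0.003,-0.004],"delta_rot":[0.01,0.01,0.0],"fingers":1}]
```

Request:
{"api": "servo_tool", "payload": {"moves": [{"dp": [0, 0, 0], "delta_rot": [0, 0, 0], "fingers": 0}, {"dp": [0, 0, 0], "delta_rot": [0, 0, 0], "fingers": 0}, {"dp": [0, 0, 0], "delta_rot": [0, 0, 0], "fingers": 0}, {"dp": [0, 0, 0], "delta_rot": [0, 0, 0], "fingers": 0}, {"dp": [0, 0, 0], "delta_rot": [0, 0, 0], "fingers": 0}], "force": 80}}

```text
clock: 3.85
position: [0.6495, 0.3025, 0.2004]
ee_rot: [-0.036, 0.956, -0.138, -0.257]
contact_force: [1.8, -1.5, 0.0]
width: 0.0247
gripper_force: 79.7
```

Request:
{"api": "servo_tool", "payload": {"moves": [{"dp": [0, 0, 0], "delta_rot": [0, 0, 0], "fingers": 0}, {"dp": [0, 0, 0], "delta_rot": [0, 0, 0], "fingers": 0}, {"dp": [0, 0, 0], "delta_rot": [0, 0, 0], "fingers": 0}]}}

```text
clock: 4.15
position: [0.6495, 0.3025, 0.2004]
ee_rot: [-0.036, 0.956, -0.138, -0.256]
contact_force: [4.3, -2.7, 3.8]
width: 0.0249
gripper_force: 79.9
```

Request:
{"api": "servo_tool", "payload": {"moves": [{"dp": [0, 0, -0.03], "delta_rot": [0, 0, 0], "fingers": 0}, {"dp": [0, 0, -0.06], "delta_rot": [0, 0, 0], "fingers": 0}, {"dp": [0, 0, -0.08], "delta_rot": [0, 0, 0], "fingers": 0}, {"dp": [0, 0, -0.08], "delta_rot": [0, 0, 0], "fingers": 0}, {"dp": [0, 0, -0.08], "delta_rot": [0, 0, 0], "fingers": 0}]}}

```text
clock: 4.65
position: [0.6803, 0.294, 0.255]
ee_rot: [-0.035, 0.955, -0.138, -0.259]
contact_force: [0.0, 0.9, -7.1]
width: 0.0245
gripper_force: 79.1
```

Request:
{"api": "servo_tool", "payload": {"moves": [{"dp": [0, 0, -0.1], "delta_rot": [0, 0, 0], "fingers": 0}, {"dp": [0, 0, -0.1], "delta_rot": [0, 0, 0], "fingers": 0}, {"dp": [0, 0, -0.1], "delta_rot": [0, 0, 0], "fingers": 0}, {"dp": [0, 0, -0.1], "delta_rot": [0, 0, 0], "fingers": 0}, {"dp": [0, 0, 0], "delta_rot": [0, 0, 0], "fingers": 0}]}}

```text
clock: 5.15
position: [0.7207, 0.2822, 0.3257]
ee_rot: [-0.037, 0.956, -0.138, -0.256]
contact_force: [-0.7, 0.3, -6.7]
width: 0.025
gripper_force: 79.2
```

```bash
python3 - <<'E'
from h import *
s=readout.get_state();R=Rq(s["ee_rot"]);o,Rl=lamp1();T=s["position"]
print(s["position"],s["contact_force"],s["moment"],s["qpos"].round(2),"lamp origin",T+R@FL@(-np.array([-.008,0,.184])))
# mat and padlock from top1 + top0
P=cloud("top",np.load("top0.npy"))
# mat: black low pixels
im=cv2.imread("pics/top0.png");z=P[...,2]
m=(im.max(2)<60)&(abs(z)<.02)&(abs(P[...,0]-.61)<.13)&(abs(P[...,1]+.02)<.13)
n,l,st,c=cv2.connectedComponentsWithStats(m.astype(np.uint8));k=1+st[1:,4].argmax()
q=P[l==k];r=cv2.minAreaRect((q[:,:2]*1000).astype(np.float32));print("mat",r,q[:,2].mean())
for n_ in ["top","scene"]:
    P=cloud(n_,np.load(n_+"0.npy"));im=cv2.imread(f"pics/{n_}0.png");h=cv2.cvtColor(im,cv2.COLOR_BGR2HSV)
    m=(h[...,1]>110)&(h[...,0]>14)&(h[...,0]<32)&(P[...,2]>.08)&(np.hypot(P[...,0]-.5,P[...,1]+.35)<.08)
    q=P[m];print(n_,len(q),q.mean(0) if len(q) else 0,q.min(0) if len(q) else 0,q.max(0) if len(q) else 0)
    if n_=="scene":
        m=(im.max(2)<60)&(abs(P[...,2])<.02)&(abs(P[...,0]-.61)<.13)&(abs(P[...,1]+.02)<.13)
        n,l,st,c=cv2.connectedComponentsWithStats(m.astype(np.uint8));k=1+st[1:,4].argmax();q=P[l==k]
        print("mat",cv2.minAreaRect((q[:,:2]*1000).astype(np.float32)))
E
```

```text
[0.72066573 0.2822278  0.32574352] [-0.68893798  0.29812256 -6.65523768] [-0.34614133 -1.09431545 -0.02796664] [0.2  0.83 0.55 0.29 2.21 2.17] lamp origin [0.62574094 0.31011046 0.17039926]
mat ((648.9892578125, -50.40329360961914), (55.067527770996094, 124.48736572265625), 80.32884216308594) 0.004252208030158319
top 68 [ 0.50354158 -0.33653991  0.1281262 ] [ 0.49867627 -0.36831526  0.09937185] [ 0.51129234 -0.32188078  0.13592925]
scene 400 [ 0.51127582 -0.34873124  0.12808226] [ 0.49357007 -0.36935557  0.08567902] [ 0.51878927 -0.30964536  0.14019044]
mat ((608.4816284179688, -17.88292694091797), (176.10794067382812, 178.334228515625), 12.281673431396484)
```

```bash
cat >> h.py <<'E'
MAT=np.array([.6085,-.019,.004]);YAW=-1.876
E
python3 - <<'E'
from h import *
Rl=lampR(YAW);T=MAT+Rl@[-.0085,0,.183];print(T);T[2]=.335
plan(T,Rl@FL,0,step=.03,ang=.11)
E
```

```text
[ 0.61105414 -0.01089282  0.187     ]
[{"dp":[-0.008,0.104,0.001],"delta_rot":[-0.27,0.28,-1.01],"fingers":0},{"dp":[-0.018,0.103,0.004],"delta_rot":[-0.27,0.27,-1.01],"fingers":0},{"dp":[-0.029,0.1,0.005],"delta_rot":[-0.27,0.28,-1.01],"fingers":0},{"dp":[-0.039,0.096,0.008],"delta_rot":[-0.27,0.27,-1.01],"fingers":0},{"dp":[-0.048,0.092,0.008],"delta_rot":[-0.27,0.28,-1.01],"fingers":0}]
[{"dp":[-0.058,0.087,0.01],"delta_rot":[-0.27,0.28,-1.01],"fingers":0},{"dp":[-0.067,0.079,0.01],"delta_rot":[-0.27,0.27,-1.01],"fingers":0},{"dp":[-0.074,0.073,0.01],"delta_rot":[-0.27,0.28,-1.01],"fingers":0},{"dp":[-0.082,0.064,0.01],"delta_rot":[-0.27,0.27,-1.01],"fingers":0},{"dp":[-0.088,0.055,0.009],"delta_rot":[-0.27,0.28,-1.01],"fingers":0}]
[{"dp":[-0.093,0.046,0.009],"delta_rot":[-0.27,0.28,-1.01],"fingers":0},{"dp":[-0.098,0.036,0.006],"delta_rot":[-0.27,0.27,-1.01],"fingers":0},{"dp":[-0.101,0.026,0.005],"delta_rot":[-0.27,0.28,-1.01],"fingers":0},{"dp":[-0.103,0.016,0.002],"delta_rot":[-0.27,0.27,-1.01],"fingers":0},{"dp":[-0.105,0.004,-0.0],"delta_rot":[-0.27,0.28,-1.01],"fingers":0}]
```

Request:
{"api": "servo_tool", "payload": {"moves": [{"dp": [-0.008, 0.104, 0.001], "delta_rot": [-0.27, 0.28, -1.01], "fingers": 0}, {"dp": [-0.018, 0.103, 0.004], "delta_rot": [-0.27, 0.27, -1.01], "fingers": 0}, {"dp": [-0.029, 0.1, 0.005], "delta_rot": [-0.27, 0.28, -1.01], "fingers": 0}, {"dp": [-0.039, 0.096, 0.008], "delta_rot": [-0.27, 0.27, -1.01], "fingers": 0}, {"dp": [-0.048, 0.092, 0.008], "delta_rot": [-0.27, 0.28, -1.01], "fingers": 0}]}}

```text
out of range; nothing moved
```

Request:
{"api": "servo_tool", "payload": {"moves": [{"dp": [-0.058, 0.087, 0.01], "delta_rot": [-0.27, 0.28, -1.01], "fingers": 0}, {"dp": [-0.067, 0.079, 0.01], "delta_rot": [-0.27, 0.27, -1.01], "fingers": 0}, {"dp": [-0.074, 0.073, 0.01], "delta_rot": [-0.27, 0.28, -1.01], "fingers": 0}, {"dp": [-0.082, 0.064, 0.01], "delta_rot": [-0.27, 0.27, -1.01], "fingers": 0}, {"dp": [-0.088, 0.055, 0.009], "delta_rot": [-0.27, 0.28, -1.01], "fingers": 0}]}}

```text
out of range; nothing moved
```

Request:
{"api": "servo_tool", "payload": {"moves": [{"dp": [-0.093, 0.046, 0.009], "delta_rot": [-0.27, 0.28, -1.01], "fingers": 0}, {"dp": [-0.098, 0.036, 0.006], "delta_rot": [-0.27, 0.27, -1.01], "fingers": 0}, {"dp": [-0.101, 0.026, 0.005], "delta_rot": [-0.27, 0.28, -1.01], "fingers": 0}, {"dp": [-0.103, 0.016, 0.002], "delta_rot": [-0.27, 0.27, -1.01], "fingers": 0}, {"dp": [-0.105, 0.004, 0], "delta_rot": [-0.27, 0.28, -1.01], "fingers": 0}]}}

```text
out of range; nothing moved
```

Request:
{"api": "servo_tool", "payload": {"moves": [{"dp": [0, 0, 0], "delta_rot": [0, 0, 0], "fingers": 0}, {"dp": [0, 0, 0], "delta_rot": [0, 0, 0], "fingers": 0}]}}

```text
clock: 5.35
position: [0.7187, 0.2827, 0.3239]
ee_rot: [-0.036, 0.955, -0.138, -0.259]
contact_force: [0.3, -0.0, -6.7]
width: 0.0252
gripper_force: 79.2
```

```bash
python3 - <<'E'
from h import *
s=readout.get_state();R=Rq(s["ee_rot"])
Rl=lampR(YAW);T=MAT+Rl@[-.0085,0,.183]
print(s["position"],T,"roterr",Ro.from_matrix(R.T@Rl@FL).as_rotvec(),s["qpos"].round(2),s["contact_force"])
for n in ("scene","top","wrist"):
    p,d=imaging.get_image(n);cv2.imwrite(f"pics/{n}3.png",p[:,:,::-1]);P=cloud(n,d,s).reshape(-1,3)
    L=(P-s["position"])@R@FL+[-.0085,0,.183]   # lamp frame assuming nominal grasp
    b=L[(abs(L[:,1])<.025)&(abs(L[:,2]-.14)<.012)&(L[:,0]<.034)&(L[:,0]>-.036)]
    t=L[(abs(abs(L[:,1])-.03)<.012)&(abs(L[:,2]-.08)<.02)&(abs(L[:,0])<.05)]
    k=L[(abs(L[:,1])<.035)&(abs(L[:,0]+.06)<.015)&(L[:,2]<.07)&(L[:,2]>.01)]
    for nm,q,a,c in (("bar top z(x)",b,0,2),("bar y(x)",b,0,1),("body top z(x)",t,0,2),("back x(z)",k,2,0),("back x(y)",k,1,0)):
        if len(q)>50: print(n,nm,len(q),np.polyfit(q[:,a],q[:,c],1))
    sw=L[(np.hypot(L[:,1],L[:,0]-.059)<.02)&(abs(L[:,2]-.161)<.008)]
    if len(sw): print(n,"sw",len(sw),sw.mean(0))
im=cv2.imread("pics/scene3.png")[150:450,200:500];cv2.imwrite("pics/crop3.png",cv2.resize(im,(600,600)))
E
```

```text
[0.71865315 0.28273584 0.32388682] [ 0.61105414 -0.01089282  0.187     ] roterr [-0.4071482   0.42057068 -1.51333019] [0.2  0.83 0.56 0.29 2.21 2.17] [ 2.88714998e-01 -2.39907252e-03 -6.69559173e+00]
scene bar top z(x) 360 [-0.00554679  0.13881168]
scene bar y(x) 360 [-0.00660059  0.00756492]
scene body top z(x) 690 [-0.0099719   0.08166704]
scene sw 214 [0.06057425 0.00487111 0.15878701]
top sw 60 [ 0.06985708 -0.00542681  0.15811982]
wrist bar top z(x) 12557 [0.0032171  0.14121987]
wrist bar y(x) 12557 [-0.00022963  0.00021287]
wrist body top z(x) 9423 [-0.01484697  0.08101688]
wrist back x(z) 1045 [-0.00255989 -0.05858315]
wrist back x(y) 1045 [ 0.00033085 -0.05869991]
```

View pics/crop3.png

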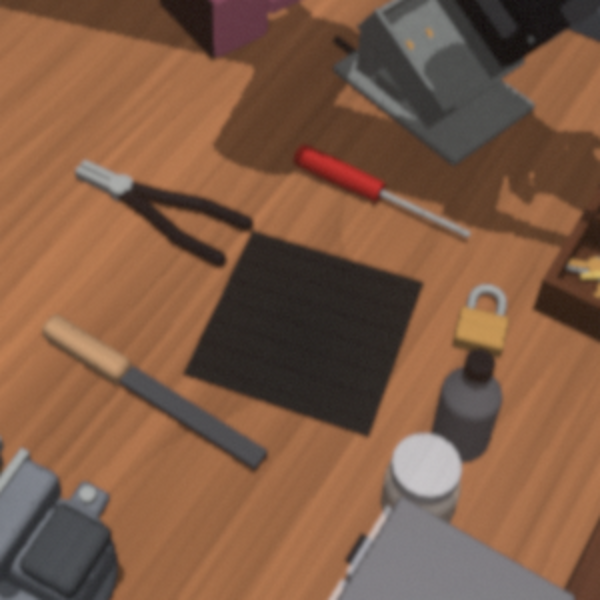

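The moves were refused because 1.01 is over the limit, so the lamp still hangs above the empty stand and the mat is free. Replanning with smaller turns.

```bash
python3 - <<'E'
from h import *
Rl=lampR(YAW);T=MAT+Rl@[-.0085,0,.183];T[2]=.335
plan(T,Rl@FL,0,step=.03,ang=.108,nmin=17)
E
```

```text
[{"dp":[-0.006,0.092,0.001],"delta_rot":[-0.24,0.25,-0.89],"fingers":0},{"dp":[-0.015,0.091,0.002],"delta_rot":[-0.24,0.24,-0.89],"fingers":0},{"dp":[-0.023,0.089,0.005],"delta_rot":[-0.24,0.25,-0.89],"fingers":0},{"dp":[-0.031,0.086,0.005],"delta_rot":[-0.24,0.25,-0.89],"fingers":0},{"dp":[-0.038,0.083,0.007],"delta_rot":[-0.24,0.24,-0.89],"fingers":0}]
[{"dp":[-0.046,0.08,0.008],"delta_rot":[-0.24,0.25,-0.89],"fingers":0},{"dp":[-0.053,0.075,0.009],"delta_rot":[-0.24,0.25,-0.89],"fingers":0},{"dp":[-0.059,0.069,0.009],"delta_rot":[-0.23,0.24,-0.89],"fingers":0},{"dp":[-0.066,0.064,0.009],"delta_rot":[-0.24,0.25,-0.89],"fingers":0},{"dp":[-0.071,0.057,0.008],"delta_rot":[-0.24,0.25,-0.89],"fingers":0}]
[{"dp":[-0.077,0.051,0.008],"delta_rot":[-0.24,0.24,-0.89],"fingers":0},{"dp":[-0.08,0.044,0.008],"delta_rot":[-0.24,0.25,-0.89],"fingers":0},{"dp":[-0.085,0.035,0.006],"delta_rot":[-0.24,0.25,-0.89],"fingers":0},{"dp":[-0.087,0.029,0.005],"delta_rot":[-0.24,0.24,-0.89],"fingers":0},{"dp":[-0.09,0.02,0.003],"delta_rot":[-0.24,0.25,-0.89],"fingers":0}]
[{"dp":[-0.091,0.012,0.001],"delta_rot":[-0.24,0.25,-0.89],"fingers":0},{"dp":[-0.092,0.004,-0.0],"delta_rot":[-0.24,0.24,-0.89],"fingers":0}]
```

Request:
{"api": "servo_tool", "payload": {"moves": [{"dp": [-0.006, 0.092, 0.001], "delta_rot": [-0.24, 0.25, -0.89], "fingers": 0}, {"dp": [-0.015, 0.091, 0.002], "delta_rot": [-0.24, 0.24, -0.89], "fingers": 0}, {"dp": [-0.023, 0.089, 0.005], "delta_rot": [-0.24, 0.25, -0.89], "fingers": 0}, {"dp": [-0.031, 0.086, 0.005], "delta_rot": [-0.24, 0.25, -0.89], "fingers": 0}, {"dp": [-0.038, 0.083, 0.007], "delta_rot": [-0.24, 0.24, -0.89], "fingers": 0}]}}

```text
clock: 6.0
position: [0.6866, 0.196, 0.3289]
ee_rot: [-0.027, 0.977, 0.092, -0.192]
contact_force: [0.3, -0.2, -7.6]
width: 0.0248
gripper_force: 79.7
```

Request:
{"api": "servo_tool", "payload": {"moves": [{"dp": [-0.046, 0.08, 0.008], "delta_rot": [-0.24, 0.25, -0.89], "fingers": 0}, {"dp": [-0.053, 0.075, 0.009], "delta_rot": [-0.24, 0.25, -0.89], "fingers": 0}, {"dp": [-0.059, 0.069, 0.009], "delta_rot": [-0.23, 0.24, -0.89], "fingers": 0}, {"dp": [-0.066, 0.064, 0.009], "delta_rot": [-0.24, 0.25, -0.89], "fingers": 0}, {"dp": [-0.071, 0.057, 0.008], "delta_rot": [-0.24, 0.25, -0.89], "fingers": 0}]}}

```text
clock: 6.5
position: [0.6543, 0.11, 0.3316]
ee_rot: [-0.017, 0.942, 0.314, -0.116]
contact_force: [0.2, -0.5, -6.6]
width: 0.0245
gripper_force: 79.7
```

Request:
{"api": "servo_tool", "payload": {"moves": [{"dp": [-0.077, 0.051, 0.008], "delta_rot": [-0.24, 0.24, -0.89], "fingers": 0}, {"dp": [-0.08, 0.044, 0.008], "delta_rot": [-0.24, 0.25, -0.89], "fingers": 0}, {"dp": [-0.085, 0.035, 0.006], "delta_rot": [-0.24, 0.25, -0.89], "fingers": 0}, {"dp": [-0.087, 0.029, 0.005], "delta_rot": [-0.24, 0.24, -0.89], "fingers": 0}, {"dp": [-0.09, 0.02, 0.003], "delta_rot": [-0.24, 0.25, -0.89], "fingers": 0}]}}

```text
clock: 7.0
position: [0.6219, 0.0239, 0.3342]
ee_rot: [-0.006, 0.854, 0.519, -0.033]
contact_force: [-0.4, -0.1, -6.7]
width: 0.0246
gripper_force: 79.6
```

Request:
{"api": "servo_tool", "payload": {"moves": [{"dp": [-0.091, 0.012, 0.001], "delta_rot": [-0.24, 0.25, -0.89], "fingers": 0}, {"dp": [-0.092, 0.004, 0], "delta_rot": [-0.24, 0.24, -0.89], "fingers": 0}, {"dp": [0, 0, 0], "delta_rot": [0, 0, 0], "fingers": 0}, {"dp": [0, 0, 0], "delta_rot": [0, 0, 0], "fingers": 0}]}}

```text
clock: 7.4
position: [0.6098, -0.0106, 0.3355]
ee_rot: [-0.001, 0.807, 0.59, 0.001]
contact_force: [0.4, -0.1, -7.1]
width: 0.0249
gripper_force: 79.7
```

```bash
cat > m3.py <<'E'
from h import *
s=readout.get_state();R=Rq(s["ee_rot"])
Rl=lampR(YAW);T=MAT+Rl@[-.0085,0,.183]
print(s["position"],T,"roterr",Ro.from_matrix(R.T@Rl@FL).as_rotvec(),s["qpos"].round(2),s["contact_force"])
for n in ("scene","wrist"):
    p,d=imaging.get_image(n);cv2.imwrite(f"pics/{n}4.png",p[:,:,::-1]);P=cloud(n,d,s).reshape(-1,3)
    L=(P-s["position"])@R@FL+[-.0085,0,.183]
    b=L[(abs(L[:,1])<.025)&(abs(L[:,2]-.14)<.012)&(L[:,0]<.034)&(L[:,0]>-.036)]
    t=L[(abs(abs(L[:,1])-.03)<.012)&(abs(L[:,2]-.08)<.02)&(abs(L[:,0])<.05)]
    k=L[(abs(L[:,1])<.035)&(abs(L[:,0]+.06)<.015)&(L[:,2]<.07)&(L[:,2]>.01)]
    l=L[(np.hypot(L[:,1],L[:,2]-.072)<.034)&(abs(L[:,0]-.096)<.02)]
    for nm,q,a,c in (("bar top z(x)",b,0,2),("bar y(x)",b,0,1),("body top z(x)",t,0,2),("back x(z)",k,2,0),("back x(y)",k,1,0),("lens x(z)",l,2,0),("lens x(y)",l,1,0)):
        if len(q)>50: print(n,nm,len(q),np.polyfit(q[:,a],q[:,c],1))
E
python3 m3.py
```

```text
[ 0.60975502 -0.01061301  0.3355177 ] [ 0.61105414 -0.01089282  0.187     ] roterr [-0.00130063 -0.00256347 -0.00231713] [-0.13  0.31  1.37  0.    1.46  0.17] [ 0.44728664 -0.12359748 -7.09562036]
scene bar top z(x) 539 [-0.07511286  0.14128741]
scene bar y(x) 539 [ 2.33404981e-01 -2.03670162e-04]
scene body top z(x) 776 [-0.00214985  0.0818178 ]
scene lens x(z) 530 [0.00060222 0.10102412]
scene lens x(y) 530 [0.0025695  0.10106701]
wrist bar top z(x) 12668 [0.00566245 0.14118206]
wrist bar y(x) 12668 [-1.74118205e-03 -6.85152596e-05]
wrist body top z(x) 9524 [-0.01098362  0.08099067]
wrist back x(z) 1068 [-0.0074443 -0.0574344]
wrist back x(y) 1068 [ 0.00064277 -0.05778179]
```

Lamp hangs straight over the mat, square in the grip. Lowering.

Request:
{"api": "servo_tool", "payload": {"moves": [{"dp": [0, 0, 0.15], "delta_rot": [0, 0, 0], "fingers": 0}, {"dp": [0, 0, 0.18], "delta_rot": [0, 0, 0], "fingers": 0}, {"dp": [0, 0, 0.17], "delta_rot": [0, 0, 0], "fingers": 0}, {"dp": [0, 0, 0.12], "delta_rot": [0, 0, 0], "fingers": 0}, {"dp": [0, 0, 0.05], "delta_rot": [0, 0, 0], "fingers": 0}]}}

```text
clock: 8.0
position: [0.6102, -0.0098, 0.1982]
ee_rot: [-0.002, 0.806, 0.591, -0.001]
contact_force: [0.2, 0.0, -7.2]
width: 0.0252
gripper_force: 79.8
```

Request:
{"api": "servo_tool", "payload": {"moves": [{"dp": [0, 0, 0], "delta_rot": [0, 0, 0], "fingers": 0}, {"dp": [0, 0, 0.01], "delta_rot": [0, 0, 0], "fingers": 0}, {"dp": [0, 0, 0.01], "delta_rot": [0, 0, 0], "fingers": 0}, {"dp": [0, 0, 0.01], "delta_rot": [0, 0, 0], "fingers": 0}, {"dp": [0, 0, 0.01], "delta_rot": [0, 0, 0], "fingers": 0}]}}

```text
clock: 8.5
position: [0.6122, -0.0111, 0.1945]
ee_rot: [0.001, 0.807, 0.591, 0.002]
contact_force: [0.4, 0.4, -7.3]
width: 0.0247
gripper_force: 79.9
```

Request:
{"api": "servo_tool", "payload": {"moves": [{"dp": [0, 0, 0.01], "delta_rot": [0, 0, 0], "fingers": 0}, {"dp": [0, 0, 0.01], "delta_rot": [0, 0, 0], "fingers": 0}, {"dp": [0, 0, 0.005], "delta_rot": [0, 0, 0], "fingers": 0}]}}

```text
clock: 8.8
position: [0.6117, -0.0111, 0.1884]
ee_rot: [0.001, 0.807, 0.591, 0.001]
contact_force: [0.2, -0.3, -5.7]
width: 0.0247
gripper_force: 79.9
```

Request:
{"api": "servo_tool", "payload": {"moves": [{"dp": [0, 0, 0.005], "delta_rot": [0, 0, 0], "fingers": 0}, {"dp": [0, 0, 0], "delta_rot": [0, 0, 0], "fingers": 0}]}}

```text
clock: 9.0
position: [0.6118, -0.0111, 0.1874]
ee_rot: [0.001, 0.807, 0.591, 0.001]
contact_force: [-0.7, -0.1, -7.5]
width: 0.0251
gripper_force: 79.9
```

Request:
{"api": "servo_tool", "payload": {"moves": [{"dp": [0, 0, 0.005], "delta_rot": [0, 0, 0], "fingers": 0}, {"dp": [0, 0, 0.005], "delta_rot": [0, 0, 0], "fingers": 0}, {"dp": [0, 0, 0], "delta_rot": [0, 0, 0], "fingers": 0}]}}

```text
clock: 9.3
position: [0.6117, -0.0111, 0.1855]
ee_rot: [0.001, 0.807, 0.591, 0.001]
contact_force: [-0.4, -0.2, -6.6]
width: 0.0249
gripper_force: 79.9
```

Request:
{"api": "servo_tool", "payload": {"moves": [{"dp": [0, 0, 0.005], "delta_rot": [0, 0, 0], "fingers": 0}, {"dp": [0, 0, 0.005], "delta_rot": [0, 0, 0], "fingers": 0}, {"dp": [0, 0, 0], "delta_rot": [0, 0, 0], "fingers": 0}]}}

```text
clock: 9.6
position: [0.6121, -0.0108, 0.1847]
ee_rot: [0.001, 0.807, 0.591, 0.002]
contact_force: [-0.6, 1.8, 1.0]
width: 0.0244
gripper_force: 80.9
```

Touchdown felt: force went from −7 to +1 N. Releasing.

Request:
{"api": "servo_tool", "payload": {"moves": [{"dp": [0, 0, 0], "delta_rot": [0, 0, 0], "fingers": 0.4}, {"dp": [0, 0, 0], "delta_rot": [0, 0, 0], "fingers": 0.6}, {"dp": [0, 0, 0], "delta_rot": [0, 0, 0], "fingers": 0.8}, {"dp": [0, 0, 0], "delta_rot": [0, 0, 0], "fingers": 0.8}, {"dp": [0, 0, 0], "delta_rot": [0, 0, 0], "fingers": 0.8}]}}

```text
clock: 10.1
position: [0.612, -0.0113, 0.1837]
ee_rot: [0.001, 0.807, 0.591, 0.001]
contact_force: [0.4, -0.3, 0.2]
width: 0.0685
gripper_force: 0.0
```

Request:
{"api": "servo_tool", "payload": {"moves": [{"dp": [0, 0, -0.05], "delta_rot": [0, 0, 0], "fingers": 0.8}, {"dp": [0, 0, -0.15], "delta_rot": [0, 0, 0], "fingers": 0.8}, {"dp": [0, 0, -0.2], "delta_rot": [0, 0, 0], "fingers": 0.8}, {"dp": [0, 0, -0.2], "delta_rot": [0, 0, 0], "fingers": 0}, {"dp": [0, 0, -0.1], "delta_rot": [0, 0, 0], "fingers": 0}]}}

```text
clock: 10.6
position: [0.6126, -0.0113, 0.3286]
ee_rot: [0.003, 0.807, 0.591, 0.004]
contact_force: [0.4, -0.4, -0.7]
width: 0.0401
gripper_force: 0.0
```

Request:
{"api": "servo_tool", "payload": {"moves": [{"dp": [0, 0, 0], "delta_rot": [0, 0, 0], "fingers": 0}, {"dp": [0, 0, 0], "delta_rot": [0, 0, 0], "fingers": 0}, {"dp": [0, 0, 0], "delta_rot": [0, 0, 0], "fingers": 0}]}}

```text
clock: 10.9
position: [0.6108, -0.0111, 0.3221]
ee_rot: [-0.0, 0.807, 0.591, -0.0]
contact_force: [-0.1, 0.6, 0.0]
width: -0.0001
gripper_force: 0.0
```

```bash
cat > m5.py <<'E'
from h import *
s=readout.get_state();R=Rq(s["ee_rot"]);print(s["position"],s["width"],s["clock"])
o=MAT+[0,0,0];Rl=lampR(YAW)
ims=[]
for n in ("wrist","scene","top"):
    p,d=imaging.get_image(n);cv2.imwrite(f"pics/{n}5.png",p[:,:,::-1]);P=cloud(n,d,s).reshape(-1,3);L=(P-o)@Rl
    b=L[(abs(L[:,1])<.025)&(abs(L[:,2]-.14)<.008)&(L[:,0]<.034)&(L[:,0]>-.036)]
    t=L[(abs(L[:,1])<.045)&(abs(L[:,2]-.08)<.01)&(abs(L[:,0])<.05)]
    l=L[(np.hypot(L[:,1],L[:,2]-.072)<.034)&(abs(L[:,0]-.096)<.02)]
    for nm,q,a,c in (("bar top z(x)",b,0,2),("bar y(x)",b,0,1),("body top z(x)",t,0,2),("lens x(y)",l,1,0)):
        if len(q)>50: print(n,nm,len(q),np.polyfit(q[:,a],q[:,c],1))
    sw=L[(np.hypot(L[:,1],L[:,0]-.059)<.022)&(abs(L[:,2]-.161)<.005)]
    if len(sw)>20: print(n,"sw",len(sw),sw.mean(0),np.percentile(sw,[2,98],axis=0),"world",(sw.mean(0)@Rl.T+o))
    ims.append(cv2.imread(f"pics/{n}5.png"))
cv2.imwrite("pics/pair5.png",np.hstack([cv2.resize(ims[0],(400,300)),cv2.resize(ims[1][200:440,230:550],(400,300))]))
E
python3 m5.py
```

```text
[ 0.61077012 -0.01107717  0.32214058] -8.293317425036084e-05 10.9
wrist bar top z(x) 2992 [-0.00567489  0.13809535]
wrist bar y(x) 2992 [0.00845418 0.00136001]
wrist body top z(x) 7159 [-0.00058831  0.07853003]
scene bar top z(x) 513 [-4.53241452e-05  1.38588313e-01]
scene bar y(x) 513 [-0.01962052  0.00446184]
scene body top z(x) 1304 [-0.00711059  0.07956401]
scene lens x(y) 380 [0.00192285 0.10072539]
scene sw 140 [0.06411217 0.00285527 0.16020739] [[ 0.05304009 -0.0089855   0.15687572]
 [ 0.07378258  0.01254788  0.16336597]] world [ 0.59195842 -0.08100725  0.16420739]
top bar top z(x) 177 [0.00646266 0.13964518]
top bar y(x) 177 [ 0.03514526 -0.0010391 ]
top body top z(x) 671 [0.00130066 0.07999142]
```

View pics/pair5.png

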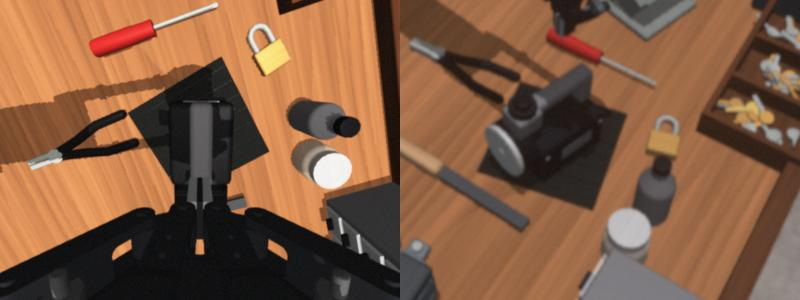

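Lamp stands upright on the mat (right panel: foot on the mat, lens at (505,150) facing the vise), gripper clear and shut. Moving over the switch.

```bash
python3 - <<'E'
from h import *
Rl=lampR(YAW);t=MAT+Rl@[.0625,.002,0];t[2]=.246;print(t)
u=t.copy();u[2]=.29
p,R=plan(u,Rl@FL,0,step=.025);plan(t,Rl@FL,0,step=.02,p0=p,R0=R)
E
```

```text
[ 0.59162711 -0.07921259  0.246     ]
[{"dp":[-0.089,0.003,0.04],"delta_rot":[-0.0,-0.0,-0.0],"fingers":0},{"dp":[-0.088,0.002,0.04],"delta_rot":[-0.0,-0.0,-0.0],"fingers":0},{"dp":[-0.089,0.003,0.04],"delta_rot":[-0.01,-0.0,-0.0],"fingers":0},{"dp":[-0.088,0.002,0.04],"delta_rot":[0.0,-0.0,-0.01],"fingers":0}]
[{"dp":[-0.0,0.0,0.073],"delta_rot":[0.0,-0.0,0.0],"fingers":0},{"dp":[-0.0,0.0,0.074],"delta_rot":[0.0,-0.0,0.0],"fingers":0},{"dp":[-0.0,0.0,0.073],"delta_rot":[0.0,-0.0,0.0],"fingers":0}]
```

Request:
{"api": "servo_tool", "payload": {"moves": [{"dp": [-0.089, 0.003, 0.04], "delta_rot": [0, 0, 0], "fingers": 0}, {"dp": [-0.088, 0.002, 0.04], "delta_rot": [0, 0, 0], "fingers": 0}, {"dp": [-0.089, 0.003, 0.04], "delta_rot": [0, 0, 0], "fingers": 0}, {"dp": [-0.088, 0.002, 0.04], "delta_rot": [0, 0, 0], "fingers": 0}, {"dp": [0, 0, 0], "delta_rot": [0, 0, 0], "fingers": 0}]}}

```text
clock: 11.55
position: [0.5906, -0.0821, 0.2898]
ee_rot: [-0.0, 0.808, 0.59, -0.001]
contact_force: [-0.3, 0.7, 0.3]
width: 0.0001
gripper_force: 0.0
```

Request:
{"api": "servo_tool", "payload": {"moves": [{"dp": [0, 0, 0.07], "delta_rot": [0, 0, 0], "fingers": 0}, {"dp": [0, 0, 0.07], "delta_rot": [0, 0, 0], "fingers": 0}, {"dp": [0, 0, 0.05], "delta_rot": [0, 0, 0], "fingers": 0}, {"dp": [0, 0, 0], "delta_rot": [0, 0, 0], "fingers": 0}, {"dp": [0, 0, 0], "delta_rot": [0, 0, 0], "fingers": 0}]}}

```text
clock: 12.05
position: [0.5925, -0.0792, 0.2538]
ee_rot: [0.001, 0.807, 0.591, 0.001]
contact_force: [-0.0, -0.3, 0.6]
width: -0.0002
gripper_force: 0.0
```

```bash
python3 - <<'E'
from h import *
s=readout.get_state();R=Rq(s["ee_rot"]);Rl=lampR(YAW)
print(s["position"],"tip in lamp",Rl.T@(s["position"]+R@[0,0,.073]-MAT))
a=[]
for n,(u0,v0) in (("scene",(280,240)),("top",(290,205))):
    p,d=imaging.get_image(n);a.append(cv2.resize(p[v0:v0+90,u0:u0+90,::-1],(400,400),interpolation=cv2.INTER_CUBIC))
cv2.imwrite("pics/press.png",np.hstack(a))
E
```

```text
[ 0.59249836 -0.07923999  0.25377577] tip in lamp [0.06218161 0.00302308 0.17677604]
```

View pics/press.png

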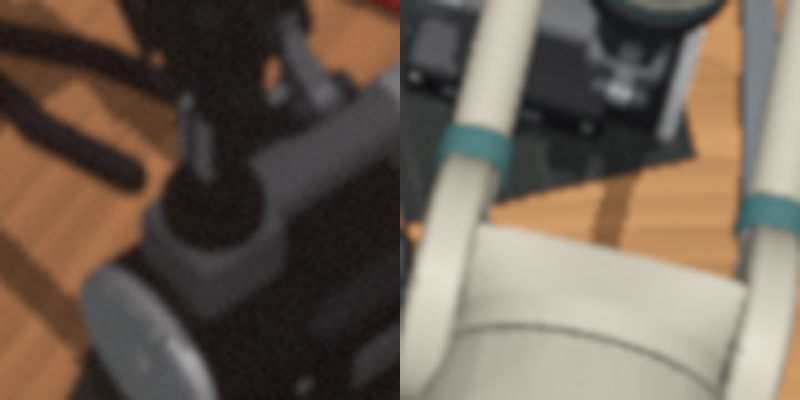

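The shut fingertips (crop 205,175) stand right over the switch cap (213,200). Pressing slowly.

Request:
{"api": "servo_tool", "payload": {"moves": [{"dp": [0, 0, 0.025], "delta_rot": [0, 0, 0], "fingers": 0}, {"dp": [0, 0, 0.025], "delta_rot": [0, 0, 0], "fingers": 0}, {"dp": [0, 0, 0.015], "delta_rot": [0, 0, 0], "fingers": 0}, {"dp": [0, 0, 0], "delta_rot": [0, 0, 0], "fingers": 0}]}}

```text
clock: 12.55
position: [0.592, -0.0791, 0.2398]
ee_rot: [0.0, 0.807, 0.591, 0.001]
contact_force: [-0.4, 0.2, 0.4]
width: -0.0001
gripper_force: 0.0
```

Request:
{"api": "servo_tool", "payload": {"moves": [{"dp": [0, 0, 0.005], "delta_rot": [0, 0, 0], "fingers": 0}, {"dp": [0, 0, 0.005], "delta_rot": [0, 0, 0], "fingers": 0}, {"dp": [0, 0, 0], "delta_rot": [0, 0, 0], "fingers": 0}]}}

```text
clock: 12.85
position: [0.5923, -0.0792, 0.2385]
ee_rot: [0.001, 0.807, 0.591, 0.001]
contact_force: [-0.6, 0.9, 0.0]
width: 0.0
gripper_force: 0.0
```

Request:
{"api": "servo_tool", "payload": {"moves": [{"dp": [0, 0, 0.005], "delta_rot": [0, 0, 0], "fingers": 0}, {"dp": [0, 0, 0.005], "delta_rot": [0, 0, 0], "fingers": 0}, {"dp": [0, 0, 0.005], "delta_rot": [0, 0, 0], "fingers": 0}, {"dp": [0, 0, 0], "delta_rot": [0, 0, 0], "fingers": 0}]}}

```text
clock: 13.25
position: [0.5924, -0.0793, 0.2359]
ee_rot: [0.001, 0.807, 0.591, 0.001]
contact_force: [-0.3, 0.5, 3.0]
width: -0.0
gripper_force: 1.5
```

Request:
{"api": "servo_tool", "payload": {"moves": [{"dp": [0, 0, 0.005], "delta_rot": [0, 0, 0], "fingers": 0}, {"dp": [0, 0, 0.005], "delta_rot": [0, 0, 0], "fingers": 0}, {"dp": [0, 0, 0.005], "delta_rot": [0, 0, 0], "fingers": 0}, {"dp": [0, 0, 0], "delta_rot": [0, 0, 0], "fingers": 0}]}}

```text
clock: 13.65
position: [0.5925, -0.0793, 0.2329]
ee_rot: [0.001, 0.807, 0.591, 0.001]
contact_force: [-1.5, -0.3, 5.3]
width: -0.0003
gripper_force: 2.8
```

Request:
{"api": "servo_tool", "payload": {"moves": [{"dp": [0, 0, 0.005], "delta_rot": [0, 0, 0], "fingers": 0}, {"dp": [0, 0, 0.005], "delta_rot": [0, 0, 0], "fingers": 0}, {"dp": [0, 0, 0], "delta_rot": [0, 0, 0], "fingers": 0}]}}

```text
clock: 13.95
position: [0.5925, -0.0793, 0.2326]
ee_rot: [0.001, 0.807, 0.591, 0.002]
contact_force: [-2.9, -0.2, 12.9]
width: 0.0001
gripper_force: 6.2
```

Hard stop reached: 12.9 N with the tip no longer advancing, so the switch is fully in. Retreating straight up.

Request:
{"api": "servo_tool", "payload": {"moves": [{"dp": [0, 0, -0.03], "delta_rot": [0, 0, 0], "fingers": 0}, {"dp": [0, 0, -0.05], "delta_rot": [0, 0, 0], "fingers": 0}, {"dp": [0, 0, -0.15], "delta_rot": [0, 0, 0], "fingers": 0}, {"dp": [0, 0, -0.2], "delta_rot": [0, 0, 0], "fingers": 0}, {"dp": [0, 0, -0.2], "delta_rot": [0, 0, 0], "fingers": 0}]}}

```text
clock: 14.45
position: [0.5916, -0.0792, 0.357]
ee_rot: [-0.0, 0.807, 0.591, 0.0]
contact_force: [0.8, 0.4, -0.2]
width: 0.0
gripper_force: 0.0
```

Request:
{"api": "servo_tool", "payload": {"moves": [{"dp": [0, 0, 0], "delta_rot": [0, 0, 0], "fingers": 0}, {"dp": [0, 0, 0], "delta_rot": [0, 0, 0], "fingers": 0}, {"dp": [0, 0, 0], "delta_rot": [0, 0, 0], "fingers": 0}]}}

```text
clock: 14.75
position: [0.5914, -0.0791, 0.355]
ee_rot: [-0.001, 0.807, 0.591, 0.0]
contact_force: [0.3, -0.7, -0.8]
width: -0.0001
gripper_force: 0.0
```

```bash
python3 m5.py
```

```text
[ 0.5914216  -0.07912211  0.35502401] -0.0001328448863433975 14.75
wrist bar top z(x) 3305 [0.00184677 0.13814545]
wrist bar y(x) 3305 [-0.0014148   0.00114893]
wrist body top z(x) 7048 [-0.00082951  0.07849959]
wrist sw 773 [0.06008227 0.00098864 0.15961216] [[ 0.05001415 -0.00915277  0.15687985]
 [ 0.07067883  0.01146757  0.16138131]] world [ 0.59138898 -0.07660269  0.16361216]
scene bar top z(x) 515 [-0.00235589  0.13871724]
scene bar y(x) 515 [-0.000226    0.00447716]
scene body top z(x) 1311 [-0.0100324  0.0795292]
scene lens x(y) 384 [0.0006576  0.10077885]
scene sw 139 [0.06410209 0.00270703 0.16006713] [[ 0.05353494 -0.00772228  0.15620821]
 [ 0.07432645  0.01327648  0.16304881]] world [ 0.59182006 -0.08095309  0.16406713]
top bar top z(x) 172 [-0.00090167  0.14000268]
top bar y(x) 172 [-0.00180813 -0.00037319]
top body top z(x) 590 [0.00383134 0.07986392]
```

The lamp hasn't moved, it is still upright, the switch is out again and the robot is clear of everything. Handing in.

```bash
python3 -c "from rig import manip; print(manip.sign_off())"
```

```text
the job is handed in; nothing more can be done
None
```

The lamp stands upright on the middle of the mat with its lens facing the padlock, the switch was pressed fully in and sprang back out, and the job is handed in (no verdict was returned).

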